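Find the release notch in the console's edge and open the hatch by feel

TASK

Open the hatch of the white specimen console by its hidden release: with a fingertip (nothing grasped), press lightly on the grey sprung strip along the front edge at the end with the blue dot, slide along the strip until the fingertip comes to the notch, and press the dark key inside the notch fully home so that the hatch lifts by itself. Then take the hand away, clear of everything. Do not bottom the strip out, do not push or pry on the hatch or the housing, and leave the jars and the other loose things standing where they are.

Things in the scene. Friction and masses are not known exactly. Their poses are not given: they have to be found in the camera images.
- console: White specimen console fixed to the bench, 200 mm deep (x -90 to +110), 520 long (y -260 to +260); origin mid-length on the underside; x points away from its front edge, y along the strip towards the blue dot, z up. Level front ledge, top 46 mm above the bench, x -90 to -15, y -140 to +140. The end blocks beyond it are 72 mm high and hide the ends of the grey strip that runs along the ledge.
- strip_start (a point): Point on the middle line of the top face of the grey strip, near its blue-dot end, where the slide starts: console x -60, y +110 mm, 62 mm above the bench. The strip is 26 mm deep (x -73 to -47). The blue dot, 14 mm across, is on top of the end block at console x -60, y +157.
- strip_end (a point): Point on the same line near the other end: console x -60, y -110 mm. The notch is a 50 mm long gap right across the strip's 26 mm depth; its centre lies on this line at console y between -65 and +45 mm, different each time and given by no reading.
- strip (a joint): How far the strip is pressed down, m: 0 at rest, stop at 0.008; from 0.007 it counts as bottomed out. One rigid piece on both sides of the notch, it goes down level on a spring: about 1.2 N starts it, 0.6 N more per mm. It springs back when let go, so it reads 0 while the fingertip is wholly over the notch.
- key (a joint): How far the release key is pressed down, m: 0 at rest, 0.007 fully home. The key is dark grey, 45 x 26 mm, and fills the notch; its top is 57 mm above the bench (5 mm below the strip's resting top), 50 mm when home. It moves down stiffly with about 7 N and stays where it is left.
- hatch (a joint): Opening angle of the blue-grey hatch plate, rad: 0 shut, about 0.31 when the key is home. Linked to the key, it rises with it. It lies behind the ledge (console x -14 to +80, y -98 to +98), its shut top 66 mm above the bench, hinged on its far edge; its front edge rises about 30 mm.
- jar_a: Clear glass specimen jar with black cap, 32 mm across, 42 mm high, standing on the console's blue-dot end block (72 mm high) towards the back; origin under its middle. Leave alone.
- jar_b: Amber specimen jar with black cap, 32 mm across, 42 mm high, on the other end block towards the back; origin under its middle. Leave alone.
- jar_c: Jar with black cap and paper label, 40 mm across, 55 mm high, on the bench beside the console; origin under its middle. Leave alone.
- mouse: Black computer mouse, 105 x 60 x 31 mm, on the bench; origin under its middle. Leave alone.
- dish: White dish, 110 mm across, 14 mm high, on the bench; origin under its middle. Leave alone.
- vice: Small steel specimen vice, 55 x 40 x 34 mm, on the bench beside the console; origin under its middle. Leave alone.
- driver: Screwdriver with a blue handle, 150 mm long, lying on the bench. Leave alone.

How it is judged:
By the outcome, as a careful person would: the job done as asked, in the order asked, and still so for the second after the job is handed in, with the robot touching nothing.
It also fails if it takes over 61 s, if anything falls off the work surface, if the arm or the gripper's body presses on something with over 40 N, if the wrist force passes 120 N, or if a joint passes its speed limit or range.

ROBOT

A 6-joint arm with a two-finger parallel gripper is mounted at the origin on the work surface. World frame = base frame: x ahead of the robot, y to its left, z up, the work surface at z = 0. Lengths are in m, angles in rad, forces in N, time in s.
With the tool pointing down it reaches from about 0.35 to 1 m from the base axis. Payload 7.1 kg.
Tool frame: the origin (TCP) lies midway between the tips of the shut fingers; the grasp point (between the pads) lies 19 mm behind it; z points along the fingers, y is the line along which they close (so a half turn about z gives the same grasp; the last joint's range is limited). The gripper opens to 85 mm and grips with 20 to 120 N. Pads are 22 mm wide; open, the fingers measure 114 mm over their backs; the gripper's body (76 mm by 85 mm) begins 54 mm behind the grasp point. The pads swing forward as they close: fully open they stand 13 mm farther back than shut.
Start: joints at [1.225, 0.423, 1.63, -0, 1.089, -0.019], TCP at [0.201, 0.592, 0.231] pointing down, gripper open.
Joint ranges: [-3, 3], [-0.9, 2.11], [0.09, 2.58], [-1.31, 4.45], [0.11, 2.69], [-2.54, 2.54]. Speed limits (rad/s): [2.39, 2.39, 3.01, 3.14, 3.14, 3.14].

INTERFACE

Orientations are given as a unit quaternion [x, y, z, w].
In Python, from plant import get_obs, camera, sign_off gives the robot as it stands.
- The arm moves only by the tool servo_tool, never from a script. Its argument "increments" is a list that holds one entry, the list of rows, each a list of 6 numbers: the shift along the tool's x, y, z each as a share of 250 mm, from -1 to 1, then the turn, a rotation vector about the tool's x, y, z each as a share of 360 degrees, from -1 to 1. In form: [[[dx, dy, dz, rx, ry, rz], ...]]. A call has exactly 5 rows; each row is the pose to reach, as a shift and turn from the pose commanded when the call began, along the tool's axes at that moment, turning the shorter way round; what a row does not reach only later rows make up. A row lasts 1/8 s, in which the tool goes at most 62.5 mm and 10.7 degrees, less where a joint would pass 70% of its speed; a pose out of reach is approached as far as the arm can. A call with a number of a shift or a turn outside -1 to 1 is refused whole. A call with a gripper value outside its range is refused whole. "jaw" is the gripper's target within -1 to 1 (fully open at 1, half-way at 0, shut at -1), set as the call begins (left out, the last holds). The fingers move at their own pace and stop on an object; the grip force is fixed at half the most. Time passes only in rows, so rows that repeat a pose let the fingers close, or fill a call up. It gives the time, the measured TCP pose, the force, the opening and the grip force at its end, in the units of the state.
- get_obs(): the state, without advancing time (a new reading comes with each control period).
- camera(name): name is "scene" or "side" or "wrist"; returns a dict with "frame" (420x560x3 uint8, blue, green, red), "z_map" (420x560 float32, m along the optical axis (not along the pixel's ray), 0 where there is no reading), "fx", "fy", "cx", "cy" (pixels), "camera_from_world" (4x4, takes a point from world to camera coordinates); the wrist camera has in their place "mount" (4x4, takes a point from camera to tool coordinates, whose origin is the TCP and whose axes are the flange's). Camera axes: x right, y down, z forward; pixel columns grow to the right and rows downward; lengths in m; the calibration is good to about 2 mm. A picture is of the moment at which its call begins: read the wrist's pose just before it.
- sign_off(): hands the job in; it is judged then, once.
The state is a dict: "clock": time; "qpos": joint angles; "qd": joint speeds; "joint_efforts": joint torques, N m; "eef_pos": TCP position; "orientation": TCP orientation; "contact_force": force on the tool from outside, world axes, zero at the start; "wrist_torque": the same for the moment, N m; "opening": finger opening in m; "finger_force": force on a finger pad.
Only numpy, scipy, OpenCV 4.12 (cv2) and the standard library are available. Lean on these libraries where they do the work, as an engineer would, in place of code of your own. Each camera call takes 0.05 s, during which the arm holds its last target. There are 200 camera calls.

## Working session

There is one attempt and no reset: what is moved stays moved. The work goes in short steps, Python scripts to look and compute and a tool call to move; the robot and the scene stay as the last step left them, time stands still between calls to the robot, and variables do not carry over. Pictures are saved under pics/ and viewed, at most 10 in all, crops included, and the job is handed in when it is done.

Besides the shell and the picture viewer there is one more tool, called after "Call:" as name([rows], argument=value, ...), one row to a line, values as JSON. servo_tool: Moves the arm, as the interface text tells. Its arguments: {"type":"object","properties":{"increments":{"type":"array","items":{"type":"array","items":{"type":"array","items":{"type":"number"}}}},"jaw":{"type":"number"}},"required":["increments"]}

```bash
mkdir -p pics; ls; cat > h.py <<'E'
import numpy as np, cv2
from plant import get_obs, camera, sign_off
from scipy.spatial.transform import Rotation as R
def pts(c,o=None):
    z=c["z_map"]; v,u=np.mgrid[:420,:560]
    P=np.stack([(u-c["cx"])/c["fx"]*z,(v-c["cy"])/c["fy"]*z,z],-1)
    if "mount" in c:
        M=c["mount"]; T=np.eye(4); T[:3,:3]=R.from_quat(o["orientation"]).as_matrix(); T[:3,3]=o["eef_pos"]; W=T@M
    else: W=np.linalg.inv(c["camera_from_world"])
    return P@W[:3,:3].T+W[:3,3], W
E
python3 - <<'E'
from h import *
o=get_obs(); print(o)
a=camera("scene"); b=camera("side")
np.savez("c0.npz",**{"a_"+k:v for k,v in a.items()},**{"b_"+k:v for k,v in b.items()})
cv2.imwrite("pics/scene0.png",a["frame"]);cv2.imwrite("pics/side0.png",b["frame"])
E
```

```text
pics
{'clock': 0.0, 'qpos': array([ 1.22497515e+00,  4.23847040e-01,  1.63071328e+00, -1.84178132e-05,
        1.08860430e+00, -1.89732585e-02]), 'qd': array([-0.00069037,  0.00066577,  0.00111732,  0.00075917,  0.00066539,
        0.00142161]), 'joint_efforts': array([-2.63321439e-03, -5.57387924e+01, -2.81728917e+01, -2.22333924e-04,
        7.41330266e-03, -1.53377198e-05]), 'eef_pos': array([0.20043605, 0.59139507, 0.23053268]), 'orientation': array([ 1.62693223e-01,  9.86676389e-01, -7.74425608e-04, -1.34547522e-04]), 'contact_force': array([ 1.01760599, -0.55405808, -0.12399042]), 'wrist_torque': array([ 0.01039061, -0.00639677, -0.01216499]), 'finger_force': 0.0, 'opening': 0.08529389651251106}
```

View pics/scene0.png

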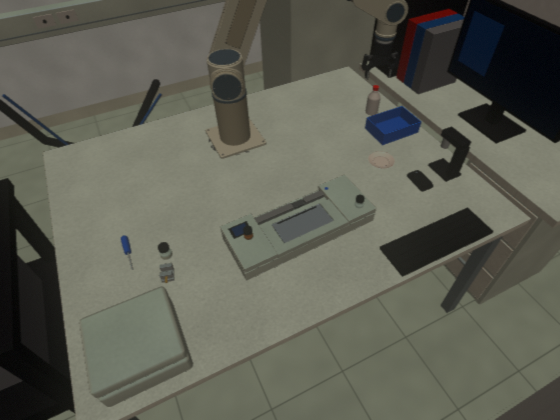

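View pics/side0.png

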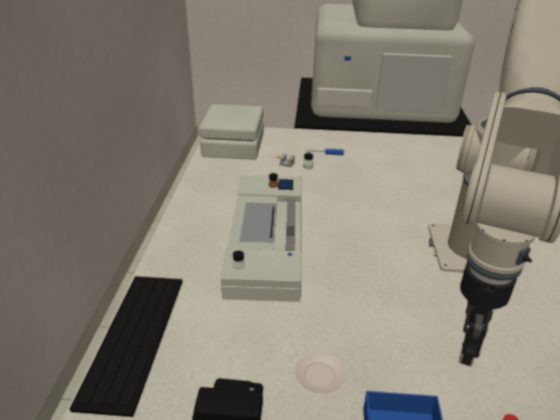

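The scene view shows the console around (300,222) with its blue dot near (326,187). In the side view the dot is near (290,254), and the strip runs up to about (290,200). I'll measure the dot, the console axes and the dark key next.

```bash
python3 - <<'E'
from h import *
d=np.load("c0.npz")
for n,box in (("a",(210,165,390,280)),("b",(215,165,310,305))):
    c={k[2:]:d[k] for k in d.files if k[0]==n}
    P,W=pts(c); f=c["frame"].astype(int)
    x0,y0,x1,y1=box
    m=np.zeros((420,560),np.uint8); B=f[...,0]-np.maximum(f[...,2],f[...,1])
    m[y0:y1,x0:x1]=((B>25)[y0:y1,x0:x1]); N,l,s,ce=cv2.connectedComponentsWithStats(m)
    for i in range(1,N):
        if s[i,4]>=2:
            u,v=ce[i]; r=W[:3,:3]@[(u-c["cx"])/c["fx"],(v-c["cy"])/c["fy"],1]; t=(0.072-W[2,3])/r[2]
            print(n,s[i,4],ce[i].round(1),(W[:3,3]+t*r).round(4), "depth",P[int(round(v)),int(round(u))].round(4))
    # end-block top plane
    q=np.zeros((420,560),bool); q[y0:y1,x0:x1]=True
    q&=(c["z_map"]>0)&(abs(P[...,2]-.072)<.004)
    X=P[q][:,:2].astype(np.float32); print(len(X),cv2.minAreaRect(X),X.mean(0))
    q=np.zeros((420,560),bool); q[y0:y1,x0:x1]=True
    q&=(P[...,2]>.03)&(P[...,2]<.078); X=P[q][:,:2].astype(np.float32); print("all",cv2.minAreaRect(X))
    cv2.imwrite(f"pics/crop_{n}.png",cv2.resize(c["frame"][y0:y1,x0:x1],None,fx=4,fy=4,interpolation=cv2.INTER_CUBIC))
E
```

```text
a 4 [326.  187.8] [0.525  0.1661 0.072 ] depth [0.5275 0.1645 0.0737]
2969 ((0.6048107743263245, 0.012729078531265259), (0.2036057710647583, 0.5212751626968384), 2.4514734745025635) [ 0.615917   -0.01959252]
all ((0.6032718420028687, 0.012904077768325806), (0.20725013315677643, 0.5226348042488098), 2.6310479640960693)
b 68 [285.3 184. ] [ 0.5628 -0.1995  0.072 ] depth [ 0.5637 -0.1965  0.0735]
b 8 [289.4 253.8] [0.526  0.1622 0.072 ] depth [0.5269 0.1645 0.0729]
4116 ((0.6018882989883423, 0.012612462043762207), (0.19968461990356445, 0.5282156467437744), 2.606248140335083) [0.6052757  0.07559172]
all ((0.6019295454025269, 0.012607663869857788), (0.20028364658355713, 0.5281569361686707), 2.6421194076538086)
```

```bash
cat >> h.py <<'E'
def inc(pos,yaw,o=None):
    "increment of 250mm / 360deg to reach pos with tool down and tool y at world heading 90deg+yaw"
    o=o or get_obs(); A=R.from_quat(o["orientation"]); c,s=np.cos(yaw),np.sin(yaw)
    B=R.from_matrix(np.array([[-c,-s,0],[-s,c,0],[0,0,-1]]))
    return np.r_[A.inv().apply(np.array(pos)-o["eef_pos"])/.25,(A.inv()*B).as_rotvec()/2/np.pi]
E
python3 - <<'E'
from h import *
c=camera("wrist"); print(c["mount"].round(4),c["fx"])
print(inc([.40,.03,.28],np.radians(2.6)).round(4))
E
```

```text
[[ 1.000e-03 -9.466e-01 -3.224e-01  8.310e-02]
 [ 1.000e+00  9.000e-04  4.000e-04 -1.000e-04]
 [-1.000e-04 -3.224e-01  9.466e-01 -1.415e-01]
 [ 0.000e+00  0.000e+00  0.000e+00  1.000e+00]] 329.53065984694103
[-1.4769e+00 -1.8713e+00 -1.9480e-01 -2.0000e-04 -0.0000e+00 -5.9200e-02]
```

Call:
servo_tool([
  [[-0.15, -0.19, -0.02, 0, 0, -0.006], [-0.3, -0.37, -0.04, 0, 0, -0.012], [-0.44, -0.56, -0.06, 0, 0, -0.018], [-0.59, -0.75, -0.08, 0, 0, -0.024], [-0.74, -0.94, -0.1, 0, 0, -0.03]],
], jaw=-1)

```text
clock: 0.78
eef_pos: [0.3006, 0.3082, 0.2564]
orientation: [0.068, 0.998, -0.0, 0.0]
contact_force: [0.4, -0.4, -0.1]
opening: -0.0001
finger_force: 0.0
```

```bash
python3 -c "
from h import *
print(inc([.40,.03,.28],np.radians(2.6)).round(4))"
```

```text
[-0.5453 -1.0483 -0.0942 -0.      0.     -0.0289]
```

Call:
servo_tool([
  [[-0.13, -0.21, -0.02, 0, 0, -0.01], [-0.26, -0.42, -0.04, 0, 0, -0.02], [-0.39, -0.63, -0.07, 0, 0, -0.029], [-0.5, -0.83, -0.09, 0, 0, -0.029], [-0.545, -1.0, -0.094, 0, 0, -0.029]],
])

```text
clock: 1.4
eef_pos: [0.4018, 0.0415, 0.2803]
orientation: [-0.021, 1.0, -0.0, 0.001]
contact_force: [1.1, -0.1, -0.3]
opening: 0.0001
finger_force: 0.0
```

```bash
python3 - <<'E'
from h import *
o=get_obs(); c=camera("wrist"); P,W=pts(c,o)
np.savez("w0.npz",W=W,P=P,**c); cv2.imwrite("pics/w0.png",c["frame"]); print(o["eef_pos"])
E
```

```text
[0.40180171 0.04146939 0.28030211]
```

View pics/w0.png

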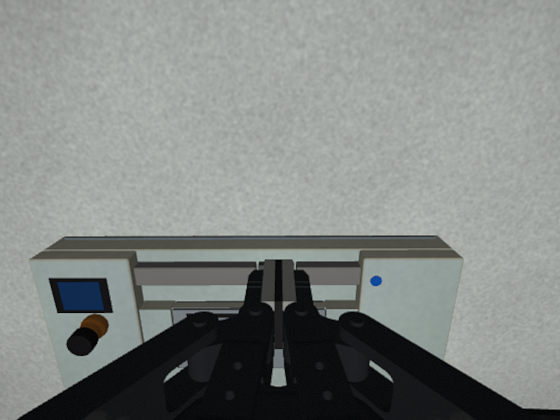

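The wrist view shows the blue dot at (376,281) and the strip along row 273. The fingers cover the notch near column 280, so I'll move towards the dot end and look past them.

Call:
servo_tool([
  [[0, 0.12, 0, 0, 0, 0], [0, 0.25, 0, 0, 0, 0], [0, 0.37, 0, 0, 0, 0], [0, 0.48, 0, 0, 0, 0], [0, 0.48, 0, 0, 0, 0]],
])

```text
clock: 2.08
eef_pos: [0.3954, 0.1645, 0.2797]
orientation: [-0.023, 1.0, -0.0, -0.0]
contact_force: [-0.2, -0.5, -1.0]
opening: 0.0002
finger_force: 0.0
```

```bash
python3 - <<'E'
from h import *
def dot(c,W,P):
    f=c["frame"].astype(int); m=((f[...,0]-np.maximum(f[...,1],f[...,2]))>40).astype(np.uint8); N,l,s,ce=cv2.connectedComponentsWithStats(m)
    for i in range(1,N):
        if s[i,4]>20:
            u,v=ce[i]; r=W[:3,:3]@[(u-c["cx"])/c["fx"],(v-c["cy"])/c["fy"],1]
            print(s[i,4],ce[i].round(1),(W[:3,3]+(0.072-W[2,3])/r[2]*r).round(4),P[int(v),int(u)].round(4))
d=np.load("w0.npz"); dot(d,d["W"],d["P"])
o=get_obs(); c=camera("wrist"); P,W=pts(c,o); print(o["eef_pos"],o["contact_force"])
np.savez("w1.npz",W=W,P=P,**c); cv2.imwrite("pics/w1.png",c["frame"]); dot(c,W,P)
E
```

```text
89 [375.8 280.6] [0.5248 0.1654 0.072 ] [0.523  0.1637 0.0738]
[0.39535769 0.16454666 0.27969893] [-0.21001945 -0.53857715 -1.00456661]
```

View pics/w1.png

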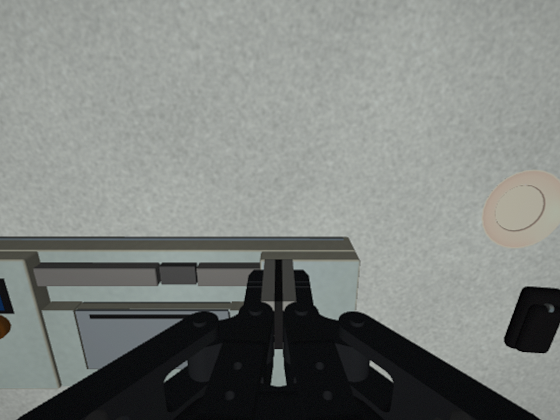

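The key shows dark at about (178,273), spanning columns 160–197. The strip runs either side of it along row 273.

```bash
python3 - <<'E'
from h import *
d=np.load("w1.npz"); P=d["P"]; W=d["W"]; g=cv2.cvtColor(d["frame"],cv2.COLOR_BGR2GRAY)
print("z col120",P[255:300:3,120].round(4).tolist())
for v in (268,273,278):
    print(v,g[v,150:206].tolist())
m=np.zeros((420,560),bool); m[255:300,30:260]=True
m&=(abs(P[...,2]-.062)<.003)
X=P[m][:,:2].astype(np.float32); print(m.sum(),cv2.minAreaRect(X))
vx=cv2.fitLine(X,cv2.DIST_HUBER,0,.01,.01).ravel(); print(vx, np.degrees(np.arctan2(-vx[0],vx[1])))
def ray(u,v,z):
    r=W[:3,:3]@[(u-d["cx"])/d["fx"],(v-d["cy"])/d["fy"],1]; return W[:3,3]+(z-W[2,3])/r[2]*r
for u in (160,197): print(u,ray(u,273,.062).round(4))
th=np.radians(2.6); ex=np.array([np.cos(th),np.sin(th)]); ey=np.array([-ex[1],ex[0]])
dot=np.array([.5255,.165]); O=dot+.06*ex-.157*ey; print("origin",O)
for u in (160,197): q=ray(u,273,.062)[:2]-O; print(q@ex,q@ey)
q=X-O; print("strip x",np.percentile(q@ex,[2,50,98]),"y",(q@ey).min(),(q@ey).max())
E
```

```text
z col120 [[0.512, -0.0308, 0.0441], [0.5156, -0.0306, 0.0453], [0.5206, -0.0318, 0.0439], [0.5208, -0.0285, 0.0512], [0.5209, -0.0252, 0.0586], [0.5245, -0.0251, 0.0596], [0.5283, -0.0252, 0.0603], [0.532, -0.0252, 0.0612], [0.5366, -0.0259, 0.0607], [0.5404, -0.0259, 0.0615], [0.5448, -0.0265, 0.0613], [0.5601, -0.0356, 0.0447], [0.5653, -0.0366, 0.0437], [0.5697, -0.0369, 0.044], [0.5741, -0.0372, 0.0443]]
268 [72, 72, 71, 71, 68, 50, 35, 36, 36, 55, 75, 71, 72, 72, 71, 71, 70, 71, 70, 71, 71, 70, 71, 71, 71, 72, 71, 71, 71, 71, 72, 72, 73, 72, 72, 71, 72, 72, 73, 71, 72, 72, 72, 75, 65, 23, 51, 78, 72, 71, 71, 71, 71, 71, 71, 72]
273 [104, 104, 104, 105, 101, 79, 49, 33, 34, 43, 60, 71, 69, 69, 70, 70, 70, 70, 70, 71, 69, 69, 70, 69, 70, 70, 70, 70, 70, 71, 71, 70, 71, 70, 70, 70, 71, 70, 70, 71, 71, 70, 71, 71, 68, 44, 47, 92, 108, 107, 106, 105, 105, 106, 106, 106]
278 [104, 103, 104, 103, 104, 97, 72, 36, 34, 35, 51, 70, 70, 69, 68, 68, 68, 68, 69, 68, 70, 70, 69, 69, 69, 69, 70, 70, 70, 70, 69, 70, 71, 71, 70, 69, 70, 70, 71, 68, 69, 70, 70, 69, 72, 59, 24, 71, 106, 105, 105, 104, 104, 105, 105, 104]
3273 ((0.5417681336402893, 0.006283953785896301), (0.28017592430114746, 0.061999235302209854), 89.38121795654297)
[ 0.05126203 -0.99868524  0.53443146 -0.05973268] -177.0616
160 [0.5249 0.025  0.062 ]
197 [0.5228 0.0705 0.062 ]
origin [0.59256022 0.0108834 ]
-0.06692600909969526 0.017137427016319463
-0.06701725813365515 0.06276056690885765
strip x [-0.07370462 -0.06155903 -0.04822385] y -0.14064685754058906 0.13918673397908193
```

```bash
python3 -c "
from h import *
print(inc([.5272,.1181,.09],np.radians(2.7)).round(4))"
```

```text
[-5.193e-01 -2.061e-01  7.582e-01 -1.000e-04 -1.000e-04 -2.000e-04]
```

Call:
servo_tool([
  [[-0.2, -0.08, 0.12, 0, 0, 0], [-0.36, -0.14, 0.3, 0, 0, 0], [-0.46, -0.18, 0.5, 0, 0, 0], [-0.52, -0.206, 0.68, 0, 0, 0], [-0.52, -0.206, 0.758, 0, 0, 0]],
])

```text
clock: 2.75
eef_pos: [0.5272, 0.1156, 0.0875]
orientation: [-0.021, 1.0, -0.0, -0.002]
contact_force: [-0.9, -0.8, -0.6]
opening: 0.0
finger_force: 0.0
```

```bash
python3 - <<'E'
from h import *
print(inc([.5272,.1181,.066],np.radians(2.7)).round(4), get_obs()["contact_force"])
o=get_obs(); c=camera("wrist"); P,W=pts(c,o); b=camera("side"); a=camera("scene")
i=np.vstack([c["frame"][210:],cv2.resize(np.hstack([b["frame"][165:305,200:340],a["frame"][140:280,250:390]]),(560,280),interpolation=cv2.INTER_CUBIC)])
cv2.imwrite("pics/w2.png",i); np.savez("w2.npz",W=W,P=P,**c)
E
```

```text
[-0.0007  0.01    0.086  -0.0001 -0.0006 -0.0008] [-0.88419136 -0.79119993 -0.59830054]
```

View pics/w2.png

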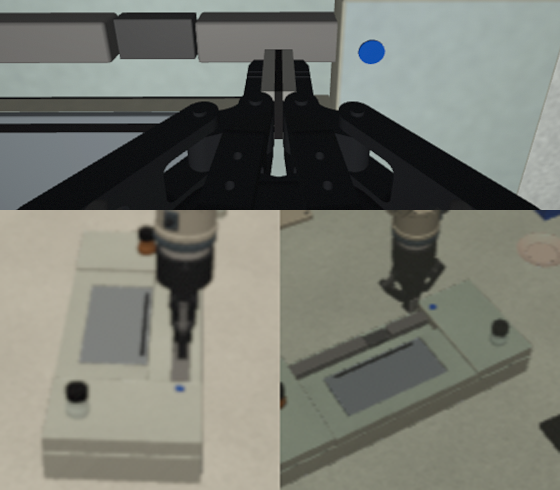

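Fingertip at (278,260) is over the strip; the dot is at (371,262) and the dark key spans columns 118–197, so I'll refine both from this closer view.

```bash
python3 - <<'E'
from h import *
d=np.load("w2.npz"); W=d["W"]; f=d["frame"]; g=cv2.cvtColor(f,cv2.COLOR_BGR2GRAY)
def ray(u,v,z):
    r=W[:3,:3]@[(u-d["cx"])/d["fx"],(v-d["cy"])/d["fy"],1]; return (W[:3,3]+(z-W[2,3])/r[2]*r)[:2]
F=f.astype(int); m=((F[...,0]-F[...,2])>80).astype(np.uint8); u,v=cv2.connectedComponentsWithStats(m)[3][1:][0]
m[:, :340]=0; ys,xs=np.nonzero(m); dot=ray(xs.mean(),ys.mean(),.072); print("dot",xs.mean(),ys.mean(),dot)
th=np.radians(2.7); ex=np.array([np.cos(th),np.sin(th)]); ey=np.array([-ex[1],ex[0]]); O=dot+.06*ex-.157*ey; print("O",O)
print("row250",g[250,95:210].tolist())
print("col60",g[215:280,60].tolist())
for u in (112,117,197,199): q=ray(u,250,.062)-O; print(u,q@ex,q@ey)
for v in range(222,276,6): q=ray(60,v,.062)-O; print(v,(q@ex).round(4),end=" ")
e=get_obs()["eef_pos"][:2]; print("\ntcp console",(e-O)@ex,(e-O)@ey)
for y in (.11,.0375): print(O-.06*ex+y*ey)
E
```

```text
dot 371.27100840336135 261.75840336134456 [0.52514821 0.1651843 ]
O [0.59247732 0.01118498]
row250 [114, 115, 113, 115, 114, 115, 115, 115, 113, 104, 95, 84, 68, 50, 40, 40, 40, 41, 42, 40, 40, 45, 66, 81, 78, 77, 76, 78, 77, 77, 77, 78, 78, 79, 78, 78, 78, 78, 79, 79, 79, 79, 79, 79, 78, 79, 80, 79, 79, 79, 80, 80, 80, 79, 80, 80, 80, 80, 80, 81, 80, 81, 81, 81, 81, 79, 81, 81, 80, 81, 82, 80, 81, 81, 81, 83, 81, 81, 81, 81, 82, 81, 81, 81, 82, 80, 82, 82, 80, 81, 82, 82, 82, 82, 82, 81, 83, 76, 52, 25, 24, 70, 110, 115, 122, 121, 121, 120, 121, 120, 120, 121, 121, 120, 119]
col60 [169, 169, 168, 169, 168, 169, 174, 117, 55, 47, 49, 50, 49, 51, 49, 51, 51, 68, 88, 98, 107, 112, 113, 113, 113, 112, 113, 113, 113, 113, 113, 112, 112, 112, 112, 113, 111, 111, 112, 112, 112, 112, 112, 112, 111, 111, 111, 111, 111, 112, 111, 111, 111, 111, 110, 111, 108, 106, 156, 170, 167, 166, 166, 165, 165]
112 -0.06262804147048351 0.014485761422828971
117 -0.06261719458961519 0.017283612595911074
197 -0.06244367312294905 0.06204184724059101
199 -0.06243933577658722 0.06316062504906306
222 -0.0795 228 -0.076 234 -0.0724 240 -0.0688 246 -0.0652 252 -0.0615 258 -0.0578 264 -0.054 270 -0.0502 
tcp console -0.06064763374335594 0.10826629878672643
[0.52736222 0.11823648]
[0.53077743 0.04581696]
```

Centre of the notch comes out at console y +37 mm, i.e. world (0.5308, 0.0453), and the gap measures 50 mm, as it should. I'll descend to just above the strip.

Call:
servo_tool([
  [[0, 0.005, 0.02, 0, 0, 0], [0, 0.008, 0.04, 0, 0, 0], [0, 0.008, 0.06, 0, 0, 0], [0, 0.008, 0.075, 0, 0, 0], [0, 0.008, 0.075, 0, 0, 0]],
])

```text
clock: 3.52
eef_pos: [0.5274, 0.1197, 0.0713]
orientation: [-0.022, 1.0, -0.0, -0.0]
contact_force: [0.7, -0.2, 0.8]
opening: -0.0001
finger_force: 0.0
```

```bash
python3 -c "
from h import *
o=get_obs();print(o['eef_pos'],o['contact_force'],o['qd'].round(3),inc([.5272,.1182,.0625],np.radians(2.7)).round(4))"
```

```text
[0.52741563 0.11973753 0.07132516] [ 0.73077867 -0.15461139  0.83992838] [-0.001 -0.005 -0.004 -0.     0.003 -0.001] [ 0.0011 -0.0061  0.0353 -0.     -0.0001 -0.0005]
```

Call:
servo_tool([
  [[0.001, -0.004, 0.01, 0, 0, 0], [0.001, -0.007, 0.018, 0, 0, 0], [0.001, -0.007, 0.026, 0, 0, 0], [0.001, -0.007, 0.033, 0, 0, 0], [0.001, -0.007, 0.033, 0, 0, 0]],
])

```text
clock: 4.15
eef_pos: [0.5274, 0.1179, 0.0632]
orientation: [-0.022, 1.0, -0.0, -0.0]
contact_force: [-0.5, -1.0, -0.7]
opening: 0.0
finger_force: 0.0
```

Call:
servo_tool([
  [[0, 0, 0.004, 0, 0, 0], [0, 0, 0.008, 0, 0, 0], [0, 0, 0.012, 0, 0, 0], [0, 0, 0.016, 0, 0, 0], [0, 0, 0.016, 0, 0, 0]],
])

```text
clock: 4.78
eef_pos: [0.5275, 0.118, 0.0594]
orientation: [-0.022, 1.0, 0.0, 0.0]
contact_force: [0.3, 0.8, 2.0]
opening: -0.0
finger_force: 1.4
```

```bash
python3 - <<'E'
from h import *
L=[]
for i in range(8):
    c=camera("wrist"); o=get_obs(); L.append(np.r_[o["contact_force"],o["eef_pos"],o["finger_force"]])
print(np.mean(L,0).round(4)); print(np.std(L,0).round(4)); P,W=pts(c,o)
print(P[225:290:6,60,2].round(4))
print(inc([.5308,.0453,.059],np.radians(2.7)).round(4))
E
```

```text
[-0.4564  0.223   2.801   0.5276  0.118   0.0594  1.4242]
[0.254  0.2409 0.434  0.     0.     0.     0.0035]
[0.0446 0.0445 0.0449 0.0487 0.0554 0.0579 0.0577 0.0587 0.0586 0.0579
 0.0578]
[-0.0003 -0.291   0.0015  0.      0.     -0.0005]
```

The average upward force is 2.8 N, which matches about 2.6 mm of strip travel, so I'll start the slide.

Call:
servo_tool([
  [[0, -0.02, 0, 0, 0, 0], [0, -0.05, 0, 0, 0, 0], [0, -0.08, 0, 0, 0, 0], [0, -0.11, 0, 0, 0, 0], [0, -0.14, 0, 0, 0, 0]],
])

```text
clock: 5.8
eef_pos: [0.529, 0.0824, 0.0593]
orientation: [-0.022, 1.0, 0.0, -0.0]
contact_force: [-0.3, 1.4, 3.0]
opening: -0.0001
finger_force: 1.4
```

Call:
servo_tool([
  [[0, -0.025, 0, 0, 0, 0], [0, -0.045, 0, 0, 0, 0], [0, -0.065, 0, 0, 0, 0], [0, -0.085, 0, 0, 0, 0], [0, -0.085, 0, 0, 0, 0]],
])

```text
clock: 6.42
eef_pos: [0.5296, 0.0612, 0.059]
orientation: [-0.022, 1.0, -0.0, -0.0]
contact_force: [0.1, 0.4, 0.8]
opening: 0.0001
finger_force: 0.0
```

Call:
servo_tool([
  [[0, -0.015, 0, 0, 0, 0], [0, -0.03, 0, 0, 0, 0], [0, -0.045, 0, 0, 0, 0], [0, -0.062, 0, 0, 0, 0], [0, -0.062, 0, 0, 0, 0]],
])

```text
clock: 7.05
eef_pos: [0.5306, 0.0459, 0.0593]
orientation: [-0.022, 1.0, -0.0, -0.0]
contact_force: [-0.2, -0.1, 0.3]
opening: 0.0
finger_force: 0.0
```

```bash
python3 - <<'E'
from h import *
L=[]
for i in range(5):
    c=camera("wrist"); o=get_obs(); L.append(np.r_[o["contact_force"],o["eef_pos"],o["finger_force"]])
print(np.mean(L,0).round(4)); P,W=pts(c,o); print(P[225:290:6,60,2].round(4))
cv2.imwrite("pics/w3.png",c["frame"][200:])
print(inc([.5308,.0453,.050],np.radians(2.7)).round(4))
E
```

```text
[ 0.5879 -0.4659 -0.1055  0.5306  0.0463  0.0593  0.    ]
[0.0451 0.0447 0.0449 0.048  0.0539 0.0601 0.0612 0.061  0.0613 0.0623
 0.0608]
[-0.0005 -0.0043  0.0374  0.      0.     -0.0005]
```

View pics/w3.png

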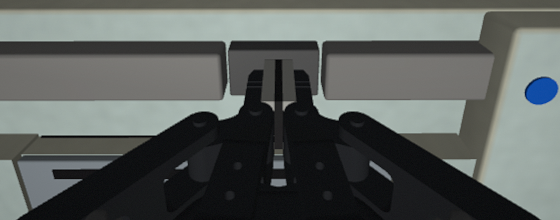

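The fingertip at (278,275) is centred over the dark key (columns 229–319), and the strip has sprung back to rest. Pressing the key.

Call:
servo_tool([
  [[0, 0, 0.008, 0, 0, 0], [0, 0, 0.015, 0, 0, 0], [0, 0, 0.022, 0, 0, 0], [0, 0, 0.03, 0, 0, 0], [0, 0, 0.036, 0, 0, 0]],
])

```text
clock: 7.92
eef_pos: [0.5307, 0.0464, 0.0507]
orientation: [-0.022, 1.0, 0.0, 0.0]
contact_force: [-2.1, 0.4, 6.8]
opening: -0.0004
finger_force: 3.4
```

Call:
servo_tool([
  [[0, 0, 0.002, 0, 0, 0], [0, 0, 0.004, 0, 0, 0], [0, 0, 0.006, 0, 0, 0], [0, 0, 0.006, 0, 0, 0], [0, 0, 0.006, 0, 0, 0]],
])

```text
clock: 8.55
eef_pos: [0.5307, 0.0464, 0.0499]
orientation: [-0.022, 1.0, 0.0, 0.0]
contact_force: [-2.8, 0.6, 16.0]
opening: 0.0001
finger_force: 7.7
```

The force rises to 16 N at z = 49.9 mm, which is the end stop, so the key is home. I'll go straight up, then retreat towards the robot.

Call:
servo_tool([
  [[0, 0, -0.03, 0, 0, 0], [0, 0, -0.1, 0, 0, 0], [0, 0, -0.25, 0, 0, 0], [0, 0, -0.45, 0, 0, 0], [0, 0, -0.6, 0, 0, 0]],
])

```text
clock: 9.18
eef_pos: [0.5311, 0.0463, 0.2017]
orientation: [-0.022, 1.0, 0.0, 0.001]
contact_force: [0.6, 0.2, 0.2]
opening: 0.0003
finger_force: 0.0
```

Call:
servo_tool([
  [[0.1, 0, -0.1, 0, 0, 0], [0.2, 0, -0.2, 0, 0, 0], [0.35, 0, -0.25, 0, 0, 0], [0.45, 0, -0.25, 0, 0, 0], [0.45, 0, -0.25, 0, 0, 0]],
])

```text
clock: 9.8
eef_pos: [0.4169, 0.0413, 0.2622]
orientation: [-0.022, 1.0, 0.0, 0.0]
contact_force: [0.6, -0.9, -0.4]
opening: 0.0001
finger_force: 0.0
```

```bash
python3 - <<'E'
from h import *
d=np.load("c0.npz"); a=camera("scene"); b=camera("side"); o=get_obs(); print(o["eef_pos"],o["contact_force"],o["clock"],abs(o["qd"]).max())
th=np.radians(2.7); ex=np.array([np.cos(th),np.sin(th)]); ey=np.array([-ex[1],ex[0]]); O=np.array([.5925,.0112])
for n,c in (("a",a),("b",b)):
    P,W=pts(c); q=P[...,:2]-O; x,y=q@ex,q@ey
    for lo in (-.012,.01,.03,.05): m=(x>lo)&(x<lo+.01)&(abs(y)<.09)&(P[...,2]<.13); print(n,lo,m.sum(),np.median(P[m][:,2]).round(4))
    for yy in (.037,.1): m=(abs(x+.06)<.008)&(abs(y-yy)<.015); print(n,"strip/key",yy,np.median(P[m][:,2]).round(4))
i=np.hstack([b["frame"][150:310,200:340],a["frame"][150:310,220:420]]); cv2.imwrite("pics/end.png",cv2.resize(i,None,fx=2.3,fy=2.3,interpolation=cv2.INTER_CUBIC))
E
```

```text
[0.41899778 0.04137212 0.26211097] [ 0.49573866  0.6924587  -0.72298233] 9.9 0.02226654620131625
a -0.012 74 0.0927
a 0.01 142 0.0872
a 0.03 145 0.0807
a 0.05 143 0.0745
a strip/key 0.037 0.0507
a strip/key 0.1 0.0614
b -0.012 154 0.0946
b 0.01 133 0.0885
b 0.03 130 0.0822
b 0.05 126 0.0755
b strip/key 0.037 0.0513
b strip/key 0.1 0.0637
```

View pics/end.png

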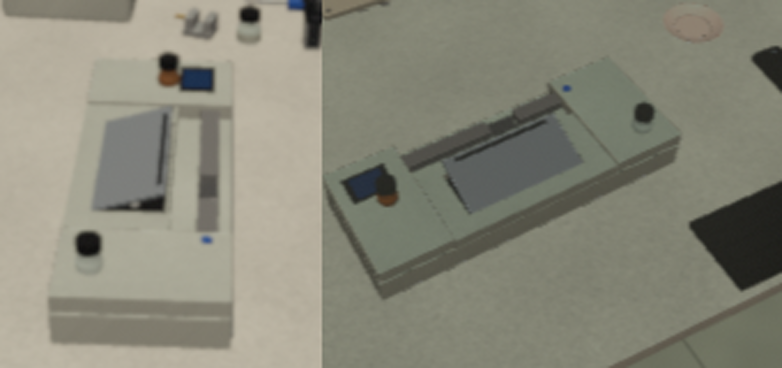

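The hatch is raised: its slope is about 0.32, which is an angle of about 0.31 rad, and its front edge is near 95 mm. The key is down at (205,187) in the left half. The jars stand where they were and the hand is clear.

```bash
python3 -c "
from h import *
print(sign_off())"
```

```text
the job is handed in; nothing more can be done
None
```

The hatch is open at about 0.31 rad with the key pressed fully home. I pressed the strip lightly (about 2.6 mm, 2.8 N) before sliding to the notch. The jars were left standing, the hand is clear of everything, and the job is handed in at about 10 s.

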